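# Send the marked hub through the spring flap

## Task

Take the flanged steel hub (wide foot, narrower neck) off the perforated marking plate and stand it upright on the open apron of the outfeed lane, in front of the closed flap. Then push it along the lane through the spring flap, far enough that the flap swings shut behind it, and leave it standing upright in the lane. Leave the plain steel plug where it stands.

Things in the scene. Friction and masses are not known exactly. Their poses are not given: they have to be found in the camera images.
- hub: Turned steel hub, 0.4 kg: round foot 46 mm across and 22 mm high, on it a neck 30 mm across up to 58 mm, dark bore in the top. Origin: centre of its underside; z up its axis. Stands on a perforated aluminium plate 10 mm thick with three other steel parts about 110 mm apart (plain plug, 36 mm cube, flat 50 mm collar); which stands where varies.
- lane: Fixed aluminium channel, open above. Origin at table level under the shut flap; x = direction of travel, z up. Floor 6 mm above table. Apron x -115 to 0 mm (open end), bay 0 to 149 mm (low end wall). Side walls 70 mm apart inside, tops 16 mm above table. Gate posts at x +-7 mm, y +-39 to +-51 mm, 56 mm high (hinge cap to 62). Nothing bridges it: fingers pointing down can travel along it.
- flap (a joint): Dark steel flap 3 mm thick, 9 to 51 mm above table, on an upright hinge at lane x 0, y +37 mm, free edge 68 mm from it. 0 rad shut across the lane; opens only towards lane +x, up to 1.5 rad, along the +y wall. Spring-shut, 1 to 3 N at the part. It shuts only if nothing is within 68 mm of the hinge: a hub centre 95 to 125 mm past it is clear; fingers must be lifted out.
- plug: Bystander to leave alone: a plain steel cylinder 38 mm in diameter and 50 mm high, 0.43 kg, standing on the same perforated plate. Origin: centre of its underside; z up.

How it is judged:
By the outcome, as a careful person would: the job done as asked, in the order asked, and still so for the second after the job is handed in, with the robot touching nothing.
It also fails if it takes over 51 s, if anything falls off the work surface, if the arm or the gripper's body presses on something with over 40 N, if the wrist force passes 120 N, or if a joint passes its speed limit or range.

## Robot

A 6-joint arm with a two-finger parallel gripper is mounted at the origin on the work surface. World frame = base frame: x ahead of the robot, y to its left, z up, the work surface at z = 0. Lengths are in m, angles in rad, forces in N, time in s.
With the tool pointing down it reaches from about 0.375 to 0.975 m from the base axis. Payload 3.8 kg.
Tool frame: the origin (TCP) lies at the very end of the fingers, on their centre line; the grasp point (between the pads) lies 19 mm behind it; z points along the fingers, y is the line along which they close (so a half turn about z gives the same grasp; the last joint's range is limited). The gripper opens to 88 mm and grips with 3 to 60 N. Pads are 18 mm wide; open, the fingers measure 123 mm over their backs; the gripper's body (75 mm by 187 mm) begins 45 mm behind the grasp point.
Start: joints at [-1.354, 0.264, 1.604, -0, 1.274, -0.037], TCP at [0.169, -0.653, 0.239] pointing down, gripper open.
Joint ranges: [-2.63, 2.63], [-0.94, 2.18], [0.31, 2.57], [-1.31, 4.45], [0, 2.66], [-2.55, 2.55]. Speed limits (rad/s): [2.57, 2.57, 3.14, 3.14, 3.14, 3.14].

## Interface

Orientations are given as a unit quaternion [w, x, y, z].
In Python, from station import manip gives the robot as it stands.
- The arm moves only by the shell command python3 -m jog 'ROWS' [FORCE]. ROWS is JSON, a list of rows, each a list of 5 numbers: the shift along the tool's x, y, z in mm, then the turn about the tool's z in rad, then the finger opening in mm, from 0 to 88.1. In form: [[tx, ty, tz, spin, jaw], ...]. A call has 1 to 5 rows; each row is the pose to reach, as a shift and turn from the pose commanded when the call began, along the tool's axes at that moment; what a row does not reach only later rows make up. A row lasts 1/8 s, in which the tool goes at most 62.5 mm and 10.7 degrees, less where a joint would pass 70% of its speed; a pose out of reach is approached as far as the arm can. A call with a gripper value outside its range is refused whole. The fingers move at their own pace and stop on an object; FORCE is the grip in N (left out, the last holds). Time passes only in rows, so rows that repeat a pose let the fingers close. It gives the time, the measured TCP pose, the force, the opening and the grip force at its end, in the units of the state.
- manip.observe(): the state, without advancing time (a new reading comes with each control period).
- manip.read_camera(name): name is "side" or "top"; returns a dict with "pixels" (480x640x3 uint8, red, green, blue), "range_z" (480x640 float32, m along the optical axis (not along the pixel's ray), 0 where there is no reading), "intrinsics" (3x3 intrinsics, pixels), "rvec" (rotation vector, rad) and "tvec" (3), from world to camera coordinates, as OpenCV has them. Camera axes: x right, y down, z forward; pixel columns grow to the right and rows downward; lengths in m; the calibration is good to about 2 mm. A picture is of the moment at which its call begins.
- manip.sign_off(): hands the job in; it is judged then, once.
The state is a dict: "clock": time; "joint_positions": joint angles; "dq": joint speeds; "effort": joint torques, N m; "tcp_pos": TCP position; "eef_rot": TCP orientation; "force": force on the tool from outside, world axes, zero at the start; "ft_torque": the same for the moment, N m; "gripper_width": opening from 0.0 (shut) to 1.0 (fully open); "grip_force": force on a finger pad.
Only numpy, scipy, OpenCV 4.12 (cv2) and the standard library are available. Lean on these libraries where they do the work, as an engineer would, in place of code of your own. Each camera call takes 0.05 s, during which the arm holds its last target. There are 200 camera calls.

## Working session

There is one attempt and no reset: what is moved stays moved. The work goes in short steps, Python scripts to look and compute and a shell command to move; the robot and the scene stay as the last step left them, time stands still between calls to the robot, and variables do not carry over. Pictures are saved under pics/ and viewed, at most 10 in all, crops included, and the job is handed in when it is done.

```bash
mkdir -p pics; cat > h.py <<'E'
import numpy as np, cv2, sys
from station import manip
def cam(n):
    c=manip.read_camera(n); c['R']=cv2.Rodrigues(np.array(c['rvec'],float))[0]; c['t']=np.array(c['tvec'],float).ravel(); c['K']=np.array(c['intrinsics']); return c
def ray(c,u,v,z):
    d=c['R'].T@(np.linalg.inv(c['K'])@[u,v,1]); o=-c['R'].T@c['t']; return o+d*(z-o[2])/d[2]
def cloud(c):
    v,u=np.mgrid[:480,:640]; p=np.stack([u,v,np.ones_like(u)],-1)@np.linalg.inv(c['K']).T*c['range_z'][...,None]
    return (p-c['t'])@c['R']
def save(c,n): cv2.imwrite('pics/'+n,c['pixels'][...,::-1])
E
python3 - <<'E'
from h import *
for n in('top','side'):
    c=cam(n); save(c,n+'1.png'); print(n,-c['R'].T@c['t'],c['R'][2], c['K'][0,0]); np.save(n+'1.npy',cloud(c))
print(manip.observe())
E
```

```text
top [ 0.44168614 -0.00707658  1.06213847] [ 0.07785042  0.00583945 -0.99694795] 620.4053314351008
side [ 0.1060569  -0.50709692  0.56534032] [ 0.50975313  0.6146778  -0.60193268] 587.12695695798
{'clock': 0.1, 'joint_positions': array([-1.35391187e+00,  2.64665169e-01,  1.60521535e+00, -9.49791235e-06,
        1.27369906e+00, -3.69091226e-02]), 'dq': array([-0.00130239, -0.00094501, -0.00215964,  0.00082   , -0.00035749,
       -0.00089961]), 'effort': array([-4.33124137e-05, -5.03617787e+01, -3.58071756e+01,  7.31195323e-02,
        2.33616529e-02, -6.24824497e-05]), 'tcp_pos': array([ 0.16933064, -0.6527626 ,  0.23753296]), 'eef_rot': array([-9.89034105e-04,  9.91958735e-01,  1.26557817e-01, -9.37998512e-05]), 'force': array([ 0.67456948, -0.6059804 ,  0.74633123]), 'ft_torque': array([-0.01326458,  0.01326071,  0.00242655]), 'grip_force': 0.0, 'gripper_width': 1.0004521129868655}
```

View pics/top1.png

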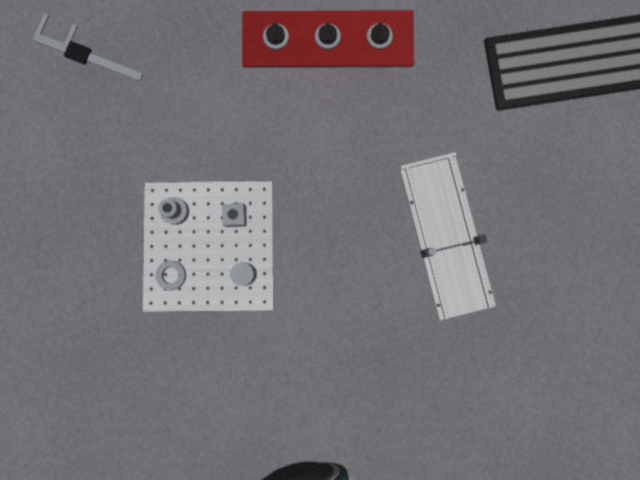

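View pics/side1.png

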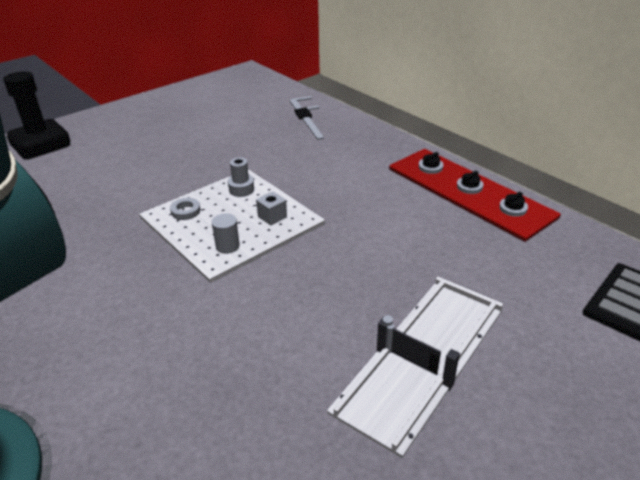

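The top view shows the hub (neck and foot) at about (173,209), the plug at (243,273), the cube at (233,214) and the collar at (171,275). The lane flap runs from (428,252), the hinge side with the light cap, to (480,239). The apron end is near (468,312) and the end wall near (428,160). The side view agrees: hub (240,175), plug (226,235), end wall at the far end.

```bash
python3 - <<'E'
from h import *
P=np.load('top1.npy'); S=np.load('side1.npy')
def near(A,c,r,z0,z1):
    q=A.reshape(-1,3); m=(np.hypot(q[:,0]-c[0],q[:,1]-c[1])<r)&(q[:,2]>z0)&(q[:,2]<z1); return q[m]
c=cam('top')
for n,u,v,z,zl,zh in(('hubneck',168,207,.068,.055,.085),('hubfoot',174,211,.032,.025,.04),('plug',243,273,.06,.05,.075),('cube',233,214,.046,.035,.055)):
    g=ray(c,u,v,z)
    for A,k in((P,'top'),(S,'side')):
        q=near(A,g,.045,zl,zh)
        if len(q): print(n,k,g.round(4),len(q),((q.min(0)+q.max(0))/2).round(4),np.ptp(q,0).round(4),np.median(q[:,2]).round(4))
im=c['pixels']; g=cv2.cvtColor(im,cv2.COLOR_RGB2GRAY)
m=(g>140).astype(np.uint8); m[:140]=0;m[:,:350]=0;m[330:]=0
m=cv2.morphologyEx(m,cv2.MORPH_CLOSE,np.ones((9,9)))
ct=max(cv2.findContours(m,0,2)[0],key=cv2.contourArea); b=cv2.boxPoints(cv2.minAreaRect(ct)); print(b)
w=np.array([ray(c,*p,.016) for p in b]);print(w.round(4)); print([np.linalg.norm(w[i]-w[i-1]).round(4) for i in range(4)])
# posts
for u,v in((428,252),(480,239)):
    gp=ray(c,u,v,.056)
    for A in(P,S):
        q=near(A,gp,.03,.052,.07)
        if len(q): print('post',gp.round(4),len(q),((q.min(0)+q.max(0))/2).round(4),np.ptp(q,0).round(3))
E
```

```text
hubneck top [0.556  0.2561 0.068 ] 286 [0.555  0.2583 0.0631] [0.0294 0.0294 0.0161] 0.0665
hubneck side [0.556  0.2561 0.068 ] 232 [0.5551 0.2584 0.0628] [0.0293 0.0336 0.0157] 0.0671
hubfoot top [0.5534 0.2555 0.032 ] 277 [0.5554 0.2577 0.0322] [0.0444 0.0449 0.0143] 0.0305
hubfoot side [0.5534 0.2555 0.032 ] 270 [0.5552 0.2582 0.0325] [0.0454 0.0468 0.0149] 0.032
plug top [0.4495 0.1352 0.06  ] 436 [0.4479 0.1379 0.057 ] [0.0355 0.0376 0.014 ] 0.0586
plug side [0.4495 0.1352 0.06  ] 421 [0.4489 0.1387 0.0564] [0.0395 0.0412 0.0126] 0.0596
cube top [0.5466 0.1545 0.046 ] 495 [0.5468 0.1552 0.0425] [0.0369 0.0364 0.0147] 0.0444
cube side [0.5466 0.1545 0.046 ] 439 [0.5466 0.1554 0.0419] [0.038  0.0398 0.0138] 0.0456
[[398.36542 165.49152]
 [454.62897 150.59824]
 [495.76556 306.00327]
 [439.502   320.89655]]
[[ 0.6319 -0.122   0.016 ]
 [ 0.6573 -0.2182  0.016 ]
 [ 0.3938 -0.2821  0.016 ]
 [ 0.3692 -0.1877  0.016 ]]
[np.float64(0.2708), np.float64(0.0995), np.float64(0.2712), np.float64(0.0975)]
post [ 0.4828 -0.164   0.056 ] 85 [ 0.482  -0.1697  0.0586] [0.015 0.022 0.013]
post [ 0.4828 -0.164   0.056 ] 158 [ 0.4821 -0.176   0.0581] [0.015 0.033 0.012]
post [ 0.5036 -0.2486  0.056 ] 64 [ 0.5044 -0.2428  0.0551] [0.015 0.033 0.006]
post [ 0.5036 -0.2486  0.056 ] 137 [ 0.5042 -0.2425  0.0552] [0.017 0.035 0.006]
```

```bash
cat >> h.py <<'E'
from scipy.spatial.transform import Rotation as Ro
O=np.array([.493,-.207,0]); YAW=.2415
def lane(x,y,z): c,s=np.cos(YAW),np.sin(YAW); return O+[c*x-s*y,s*x+c*y,z]
def tolane(p): c,s=np.cos(YAW),np.sin(YAW); d=p-O; return np.array([c*d[0]+s*d[1],-s*d[0]+c*d[1],d[2]])
def shift(*ps):
    s=manip.observe(); w,x,y,z=s['eef_rot']; R=Ro.from_quat([x,y,z,w])
    X=R.as_matrix()[:,0]; yaw=np.arctan2(X[1],X[0])
    print('t',s['clock'],'spin to lane',round(yaw-YAW,4),'tcp',s['tcp_pos'].round(4),'lane',tolane(s['tcp_pos']).round(4),'F',s['force'].round(1))
    for p in ps: print((R.inv().apply(np.array(p)-s['tcp_pos'])*1000).round(1))
E
python3 -c "
from h import *
shift((.5,-.1,.239),(.555,.258,.15),(.555,.258,.036))"
```

```text
t 0.15 spin to lane 0.0123 tcp [ 0.1693 -0.6529  0.2377] lane [-0.4209 -0.3555  0.2377] F [ 0.8  0.1 -0.1]
[ 458.9 -452.1   -0.5]
[ 602.  -784.7   89.1]
[ 602.  -784.5  203.1]
```

```bash
python3 -m jog '[[459,-452,0,0.012,50],[459,-452,0,0.012,50],[459,-452,0,0.012,50],[459,-452,0,0.012,50],[459,-452,0,0.012,50]]' 25; python3 -m jog '[[300,-292,0,0,50],[300,-292,0,0,50],[300,-292,0,0,50],[300,-292,0,0,50],[300,-292,0,0,50]]'
python3 -c "
from h import *
shift((.5,-.1,.239),(.555,.258,.15),(.555,.258,.036))"
```

```text
clock: 0.78
tcp_pos: [0.3305, -0.3833, 0.2385]
eef_rot: [-0.0, 0.993, 0.12, 0.0]
force: [0.9, -0.1, -0.6]
gripper_width: 0.568
grip_force: 0.0
clock: 1.4
tcp_pos: [0.4958, -0.1181, 0.2387]
eef_rot: [0.0, 0.993, 0.121, 0.0]
force: [0.9, -0.4, 0.1]
gripper_width: 0.567
grip_force: 0.0
t 1.4 spin to lane 0.0003 tcp [ 0.4958 -0.1181  0.2387] lane [0.024  0.0857 0.2387] F [ 0.9 -0.4  0.1]
[  8.4 -16.5  -0.3]
[ 147.5 -351.    88.6]
[ 147.5 -351.   202.6]
```

```bash
python3 -m jog '[[145,-348,88,0,50],[145,-348,88,0,50],[145,-348,88,0,50],[145,-348,88,0,50],[145,-348,88,0,50]]'; python3 -m jog '[[30,-65,10,0,50],[30,-65,10,0,50],[30,-65,10,0,50],[30,-65,10,0,50]]'
python3 -c "
from h import *
shift((.555,.258,.15),(.555,.258,.037))
c=cam('side');save(c,'side2.png')"
```

```text
clock: 2.02
tcp_pos: [0.5415, 0.1828, 0.1672]
eef_rot: [0.0, 0.993, 0.121, 0.0]
force: [1.8, -0.3, -0.1]
gripper_width: 0.567
grip_force: 0.0
clock: 2.52
tcp_pos: [0.555, 0.2496, 0.1578]
eef_rot: [0.0, 0.993, 0.12, -0.0]
force: [0.6, -0.4, -0.6]
gripper_width: 0.566
grip_force: 0.0
t 2.525 spin to lane -0.0008 tcp [0.555  0.2496 0.1578] lane [0.1694 0.4286 0.1578] F [ 0.6 -0.4 -0.6]
[ 2.  -8.1  7.8]
[  2.   -8.2 120.8]
```

```bash
python3 -m jog '[[2,-8,8,0,50],[2,-8,8,0,50],[2,-8,55,0,50],[2,-8,75,0,50],[2,-8,75,0,50]]'
python3 -c "
from h import *
shift((.555,.258,.037))
c=cam('side');cv2.imwrite('pics/side2.png',cv2.resize(c['pixels'][100:260,120:360,::-1],None,fx=3,fy=3))"
```

```text
clock: 3.2
tcp_pos: [0.5533, 0.2584, 0.0804]
eef_rot: [0.001, 0.993, 0.121, -0.002]
force: [-0.9, -0.5, 0.8]
gripper_width: 0.566
grip_force: 0.0
t 3.2 spin to lane 0.0001 tcp [0.5533 0.2584 0.0804] lane [0.1699 0.4375 0.0804] F [-0.9 -0.5  0.8]
[ 1.8  0.8 43.4]
```

View pics/side2.png

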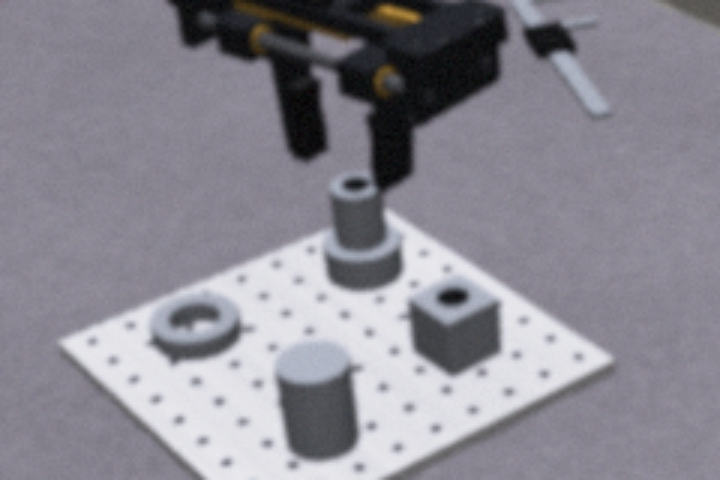

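The crop shows the fingertips at about (310,155) and (390,185), either side of the hub's neck top at (355,185), so they are centred over it. I'll descend and grip.

```bash
python3 -m jog '[[1,0,30,0,50],[1,0,42,0,50],[1,0,42,0,50],[1,0,42,0,26],[1,0,42,0,26]]' 30; python3 -m jog '[[0,0,0,0,24],[0,0,0,0,24],[0,0,-2,0,24],[0,0,-50,0,24],[0,0,-80,0,24]]' 30
python3 -c "
from h import *
shift(lane(-.055,0,.15))"
```

```text
clock: 3.88
tcp_pos: [0.557, 0.2599, 0.042]
eef_rot: [-0.0, 0.993, 0.121, 0.001]
force: [-0.7, -0.1, 0.3]
gripper_width: 0.365
grip_force: 0.0
clock: 4.5
tcp_pos: [0.5556, 0.2592, 0.1209]
eef_rot: [0.0, 0.993, 0.121, -0.001]
force: [0.4, 0.3, -2.6]
gripper_width: 0.327
grip_force: 30.0
t 4.5 spin to lane 0.0003 tcp [0.5556 0.2592 0.1209] lane [0.1723 0.4377 0.1209] F [ 0.4  0.3 -2.6]
[-227.5  437.6  -28.6]
```

```bash
python3 -m jog '[[-227,437,-15,0,24],[-227,437,-15,0,24],[-227,437,-15,0,24],[-227,437,-15,0,24],[-227,437,-15,0,24]]'; python3 -m jog '[[-90,170,0,0,24],[-90,170,0,0,24],[-90,170,0,0,24],[-90,170,0,0,24],[-90,170,0,0,24]]'
python3 -c "
from h import *
shift(lane(-.055,0,.06))"
```

```text
clock: 5.12
tcp_pos: [0.4808, -0.0457, 0.1292]
eef_rot: [-0.0, 0.993, 0.121, -0.001]
force: [2.0, -0.1, -3.3]
gripper_width: 0.33
grip_force: 30.0
clock: 5.75
tcp_pos: [0.4349, -0.2303, 0.1292]
eef_rot: [-0.001, 0.993, 0.12, -0.001]
force: [0.6, 0.9, -4.1]
gripper_width: 0.334
grip_force: 30.0
t 5.75 spin to lane -0.0016 tcp [ 0.4349 -0.2303  0.1292] lane [-0.062  -0.0088  0.1292] F [ 0.6  0.9 -4.1]
[ 7.1 -8.6 69.2]
```

```bash
python3 -m jog '[[6,-9,0,0,24],[6,-9,20,0,24],[6,-9,60,0,24],[6,-9,60,0,24]]'
python3 - <<'E'
from h import *
shift(lane(-.055,0,.038))
c=cam('side');cv2.imwrite('pics/side3.png',cv2.resize(c['pixels'][250:480,280:540,::-1],None,fx=2.5,fy=2.5))
c=cam('top');cv2.imwrite('pics/top3.png',cv2.resize(c['pixels'][140:340,380:520,::-1],None,fx=3,fy=3))
E
```

```text
clock: 6.25
tcp_pos: [0.4371, -0.2165, 0.0671]
eef_rot: [-0.003, 0.993, 0.122, -0.003]
force: [-0.7, -0.2, -2.8]
gripper_width: 0.335
grip_force: 30.0
t 6.25 spin to lane 0.0034 tcp [ 0.4371 -0.2165  0.0671] lane [-0.0566  0.0041  0.0671] F [-0.7 -0.2 -2.8]
[ 1.7  4.3 29. ]
```

View pics/side3.png

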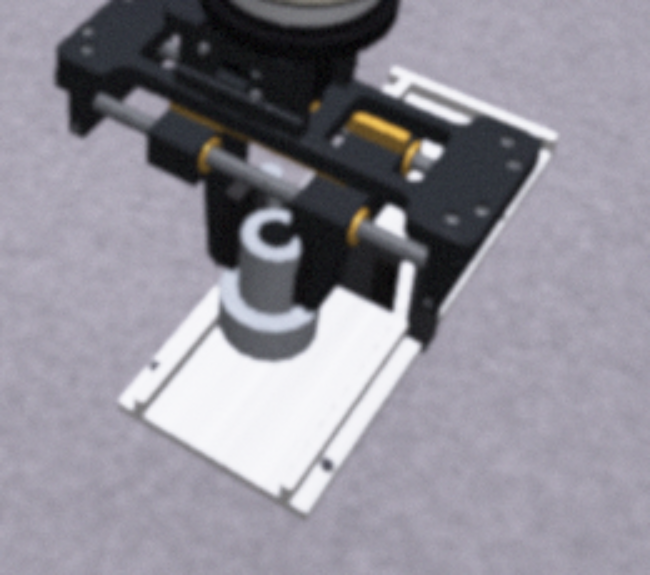

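The crop shows the hub held upright at about (268,300) above the apron, between the walls. I'll let it settle and lower it.

```bash
python3 -m jog '[[0,0,0,0,24],[0,0,10,0,24],[0,0,18,0,24],[0,0,18,0,24]]'
python3 - <<'E'
from h import *
shift(lane(-.055,0,.038))
c=cam('side');P=cloud(c).reshape(-1,3); q=np.array([tolane(p) for p in P[(abs(P[:,0]-.44)<.04)&(abs(P[:,1]+.22)<.05)]])
m=(q[:,2]>.022)&(q[:,2]<.040)&(abs(q[:,1])<.032)&(abs(q[:,0]+.055)<.032);f=q[m];print(len(f),f.min(0),f.max(0))
E
```

```text
clock: 6.85
tcp_pos: [0.4387, -0.2201, 0.0512]
eef_rot: [-0.001, 0.993, 0.12, -0.001]
force: [-0.5, -0.2, -3.8]
gripper_width: 0.33
grip_force: 30.0
t 6.85 spin to lane -0.0001 tcp [ 0.4387 -0.2201  0.0512] lane [-0.0558  0.0003  0.0512] F [-0.5 -0.2 -3.8]
[ 0.8  0.3 13.2]
420 [-0.08117199 -0.02375288  0.0220437 ] [-0.04690275  0.01931373  0.03996666]
```

```bash
python3 -m jog '[[0,0,6,0,24],[0,0,9,0,24],[0,0,11,0,24],[0,0,11,0,24]]'; python3 -m jog '[[0,0,1,0,24],[0,0,1,0,24]]'
```

```text
clock: 7.4
tcp_pos: [0.4396, -0.2204, 0.041]
eef_rot: [-0.0, 0.993, 0.121, -0.0]
force: [0.7, -0.3, -3.5]
gripper_width: 0.331
grip_force: 30.0
clock: 7.65
tcp_pos: [0.4397, -0.2205, 0.0402]
eef_rot: [0.0, 0.993, 0.121, 0.0]
force: [-0.2, 0.2, -2.7]
gripper_width: 0.334
grip_force: 30.0
```

```bash
python3 -m jog '[[0,0,1,0,24],[0,0,1,0,24]]'; python3 -m jog '[[0,0,1,0,24],[0,0,1,0,24]]'
```

```text
clock: 7.9
tcp_pos: [0.4396, -0.2204, 0.0392]
eef_rot: [-0.0, 0.993, 0.121, -0.0]
force: [0.6, 0.5, -3.8]
gripper_width: 0.332
grip_force: 30.0
clock: 8.15
tcp_pos: [0.4396, -0.2204, 0.0381]
eef_rot: [-0.0, 0.993, 0.121, -0.0]
force: [0.3, 0.1, -3.6]
gripper_width: 0.33
grip_force: 30.0
```

```bash
python3 -m jog '[[0,0,1,0,24],[0,0,1,0,24]]'; python3 -m jog '[[0,0,1,0,24],[0,0,1,0,24]]'
```

```text
clock: 8.4
tcp_pos: [0.4397, -0.2205, 0.0378]
eef_rot: [-0.0, 0.993, 0.121, -0.0]
force: [-3.7, 1.5, 5.2]
gripper_width: 0.328
grip_force: 30.0
clock: 8.65
tcp_pos: [0.4398, -0.2205, 0.0377]
eef_rot: [-0.0, 0.993, 0.121, -0.0]
force: [-6.7, 2.8, 13.4]
gripper_width: 0.335
grip_force: 30.0
```

Touched down. Release, let the hub settle, then lift clear.

```bash
python3 -m jog '[[0,0,-1.5,0,24],[0,0,-1.5,0,50],[0,0,-1.5,0,50],[0,0,-1.5,0,50],[0,0,-10,0,50]]'; python3 -m jog '[[0,0,-50,0,50],[0,0,-55,0,50],[-44,0,-55,0,20],[-44,0,-55,0,20],[-44,0,-55,0,20]]'
python3 - <<'E'
from h import *
c=cam('side')
P=cloud(c).reshape(-1,3); q=np.array([tolane(p) for p in P[(abs(P[:,0]-.44)<.05)&(abs(P[:,1]+.22)<.05)]])
for a,b in((.012,.028),(.045,.062)):
  f=q[(q[:,2]>a)&(q[:,2]<b)&(abs(q[:,1])<.03)&(abs(q[:,0]+.055)<.03)];print(len(f),f.min(0).round(4),f.max(0).round(4),((f.min(0)+f.max(0))/2).round(4))
shift(lane(-.097,0,.10),lane(-.097,0,.014))
cv2.imwrite('pics/side4.png',cv2.resize(c['pixels'][250:480,280:540,::-1],None,fx=2.5,fy=2.5))
E
```

```text
clock: 9.28
tcp_pos: [0.4391, -0.2201, 0.0458]
eef_rot: [-0.001, 0.993, 0.121, -0.001]
force: [-0.1, 0.3, -0.9]
gripper_width: 0.569
grip_force: 0.0
clock: 9.9
tcp_pos: [0.3972, -0.231, 0.1011]
eef_rot: [0.0, 0.993, 0.12, 0.0]
force: [0.6, -0.7, -0.1]
gripper_width: 0.251
grip_force: 0.0
538 [-0.0797 -0.0243  0.012 ] [-0.0351  0.0217  0.028 ] [-0.0574 -0.0013  0.02  ]
167 [-0.0722 -0.0167  0.0451] [-0.0499  0.0061  0.0619] [-0.0611 -0.0053  0.0535]
t 9.95 spin to lane 0.0001 tcp [ 0.3975 -0.231   0.1012] lane [-0.0985 -0.0005  0.1012] F [-0.3  0.4 -0. ]
[ 1.5 -0.5  1.2]
[ 1.4 -0.5 87.2]
```

View pics/side4.png

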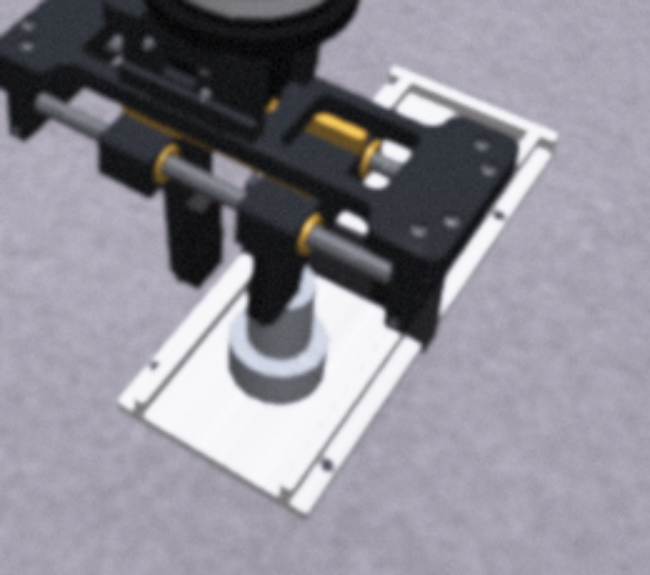

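The crop shows the hub standing upright on the apron at about (278,350), and the fingers free behind it. Now I'll go down behind it with a narrow two-finger cradle.

```bash
python3 -m jog '[[-6,0,0,0,20],[-6,0,50,0,20],[-6,0,80,0,20],[-6,0,86,0,20],[-6,0,86,0,20]]'
python3 - <<'E'
from h import *
shift(lane(-.08,0,.014)); print(manip.observe()['gripper_width'])
E
```

```text
clock: 10.58
tcp_pos: [0.3914, -0.2325, 0.0153]
eef_rot: [-0.0, 0.993, 0.121, -0.0]
force: [0.4, 0.0, 1.6]
gripper_width: 0.229
grip_force: 0.0
t 10.575 spin to lane 0.0005 tcp [ 0.3914 -0.2325  0.0153] lane [-0.1048 -0.0005  0.0153] F [0.4 0.  1.6]
[24.8 -0.5  1.3]
0.22915179256772944
```

```bash
python3 -m jog '[[6,0,0,0,20],[12,0,0,0,20],[18,0,0,0,20],[24,0,0,0,20],[30,0,0,0,20]]'; python3 -m jog '[[8,0,0,0,20],[16,0,0,0,20],[24,0,0,0,20],[32,0,0,0,20],[40,0,0,0,20]]'
python3 - <<'E'
from h import *
shift(lane(.082,0,.014))
c=cam('side');cv2.imwrite('pics/side5.png',cv2.resize(c['pixels'][250:480,280:540,::-1],None,fx=2.5,fy=2.5))
E
```

```text
clock: 11.2
tcp_pos: [0.4197, -0.2252, 0.0153]
eef_rot: [-0.0, 0.993, 0.121, -0.001]
force: [-5.1, -1.7, 5.5]
gripper_width: 0.229
grip_force: 3.0
clock: 11.82
tcp_pos: [0.4563, -0.2154, 0.015]
eef_rot: [-0.001, 0.993, 0.121, -0.003]
force: [-13.5, -3.4, 10.9]
gripper_width: 0.223
grip_force: 6.8
t 11.825 spin to lane 0.0018 tcp [ 0.4563 -0.2154  0.015 ] lane [-0.0376  0.0006  0.015 ] F [-13.5  -3.4  10.9]
[119.6   0.8   0.3]
```

View pics/side5.png

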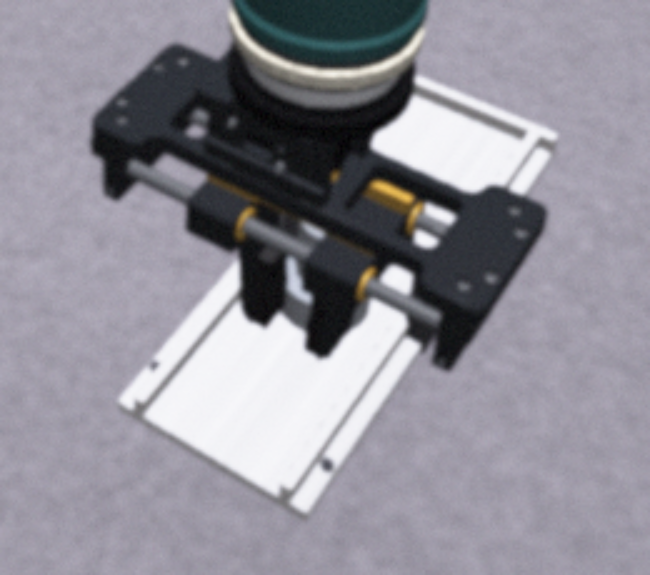

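The fingers cradle the hub's foot at about (300,310) in the crop and the hub is at the flap. The push force (13 N) is higher than I expected, so I'll check that the hub is not tilting.

```bash
python3 -m jog '[[0,0,0,0,20],[0,0,0,0,20]]'
python3 - <<'E'
from h import *
c=cam('side');P=cloud(c);L=(P-O)@np.array([[np.cos(YAW),-np.sin(YAW),0],[np.sin(YAW),np.cos(YAW),0],[0,0,1]])
g=cv2.cvtColor(c['pixels'],cv2.COLOR_RGB2GRAY)
m=(abs(L[...,0]+.005)<.035)&(abs(L[...,1])<.03)&(L[...,2]>.010)&(L[...,2]<.07)&(g>80)
q=L[m]
for z in np.arange(.01,.07,.006):
    f=q[abs(q[:,2]-z-.003)<.003]
    if len(f)>3: print(round(z,3),len(f),f.min(0).round(3),f.max(0).round(3))
v,u=np.where(m); print(u.min(),u.max(),v.min(),v.max())
cv2.imwrite('pics/side6.png',cv2.resize(c['pixels'][320:410,360:450,::-1],None,fx=6,fy=6,interpolation=2))
E
```

```text
clock: 12.12
tcp_pos: [0.4575, -0.2153, 0.0151]
eef_rot: [-0.001, 0.993, 0.121, -0.002]
force: [-6.6, -0.9, 7.4]
gripper_width: 0.231
grip_force: 3.9
0.01 43 [-0.035 -0.023  0.01 ] [-0.005  0.011  0.016]
0.016 38 [-0.04  -0.024  0.016] [0.006 0.024 0.022]
0.022 72 [-0.039 -0.024  0.022] [0.005 0.028 0.028]
0.028 56 [-0.031 -0.004  0.028] [0.001 0.029 0.034]
0.034 4 [-0.021  0.007  0.034] [-0.019  0.01   0.038]
0.052 10 [-0.022  0.002  0.053] [-0.018  0.01   0.058]
0.058 20 [-0.023 -0.002  0.059] [-0.018  0.009  0.064]
0.064 13 [-0.031 -0.001  0.064] [-0.02   0.016  0.067]
389 428 339 387
```

View pics/side6.png

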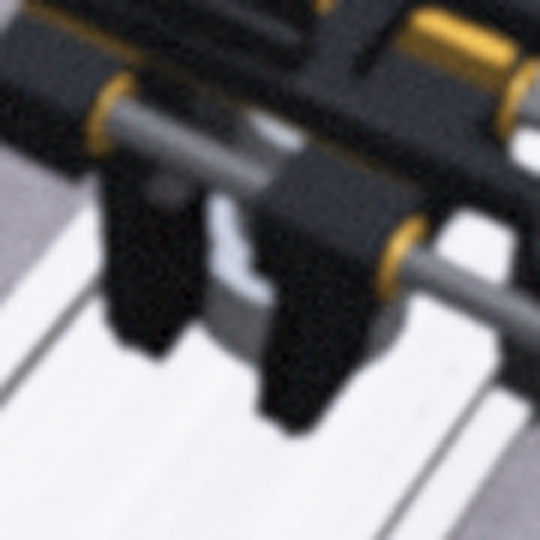

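The crop shows the foot seated evenly between both fingers, around (240,290). The depth points put the neck's rear face at x −20 mm over its whole height, so the hub is upright. I'll continue.

```bash
python3 -m jog '[[6,0,-0.5,0,20],[12,0,-0.5,0,20],[18,0,-0.5,0,20],[24,0,-0.5,0,20],[30,0,-0.5,0,20]]'; python3 -m jog '[[6,0,0,0,20],[12,0,0,0,20],[18,0,0,0,20],[24,0,0,0,20],[30,0,0,0,20]]'
python3 - <<'E'
from h import *
shift(lane(.082,0,.014))
c=cam('side');P=cloud(c);L=(P-O)@np.array([[np.cos(YAW),-np.sin(YAW),0],[np.sin(YAW),np.cos(YAW),0],[0,0,1]])
cv2.imwrite('pics/side7.png',cv2.resize(c['pixels'][250:430,360:540,::-1],None,fx=3,fy=3,interpolation=2))
E
```

```text
clock: 12.8
tcp_pos: [0.4865, -0.2086, 0.0152]
eef_rot: [-0.0, 0.993, 0.121, -0.002]
force: [-5.5, -3.3, 3.0]
gripper_width: 0.227
grip_force: 3.7
clock: 13.42
tcp_pos: [0.5173, -0.2011, 0.0153]
eef_rot: [-0.0, 0.993, 0.121, -0.0]
force: [-3.3, -2.4, -1.1]
gripper_width: 0.231
grip_force: 2.0
t 13.425 spin to lane 0.0003 tcp [ 0.5173 -0.2011  0.0153] lane [ 0.025  -0.0001  0.0153] F [-3.3 -2.4 -1.1]
[57.  -0.1  1.3]
```

View pics/side7.png

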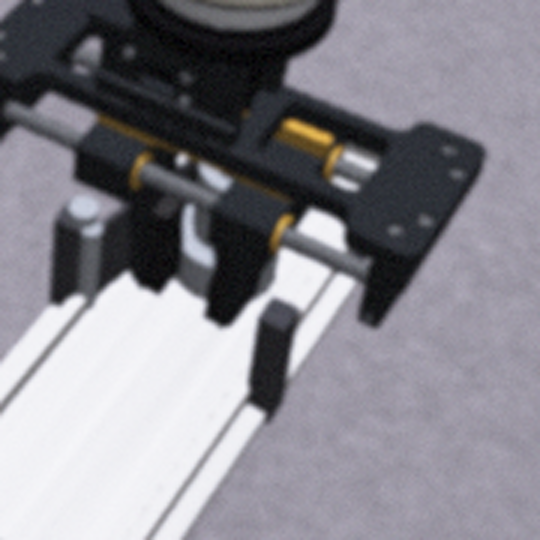

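The hub stands between the fingers at about (205,260), past the posts, with the flap folded along the left wall. I'll push the remaining 57 mm, back off slightly, and lift.

```bash
python3 -m jog '[[6,0,0,0,20],[12,0,0,0,20],[18,0,0,0,20],[24,0,0,0,20],[30,0,0,0,20]]'; python3 -m jog '[[6,0,0,0,20],[12,0,0,0,20],[18,0,0,0,20],[23,0,0,0,20],[27,0,0,0,20]]'; python3 -m jog '[[0,0,0,0,20],[-4,0,0,0,20],[-6,0,0,0,20],[-6,0,0,0,20]]'
python3 - <<'E'
from h import *
shift()
E
```

```text
clock: 14.1
tcp_pos: [0.5469, -0.194, 0.0157]
eef_rot: [-0.0, 0.993, 0.121, -0.0]
force: [-1.8, -1.3, -0.8]
gripper_width: 0.228
grip_force: 1.6
clock: 14.72
tcp_pos: [0.5731, -0.1873, 0.0157]
eef_rot: [-0.0, 0.993, 0.121, 0.0]
force: [-2.0, 0.4, -1.0]
gripper_width: 0.229
grip_force: 0.9
clock: 15.22
tcp_pos: [0.5667, -0.1892, 0.0159]
eef_rot: [0.0, 0.993, 0.12, 0.0]
force: [0.1, -0.2, -0.3]
gripper_width: 0.228
grip_force: 0.0
t 15.225 spin to lane -0.0001 tcp [ 0.5667 -0.1892  0.0159] lane [ 0.0759 -0.0004  0.0159] F [ 0.1 -0.2 -0.3]
```

```bash
python3 -m jog '[[0,0,-25,0,20],[0,0,-80,0,20],[0,0,-140,0,20],[0,0,-180,0,20]]'; python3 -m jog '[[-60,200,0,0,20],[-60,200,0,0,20],[-60,200,0,0,20],[-60,200,0,0,20],[-60,200,0,0,20]]'
python3 - <<'E'
from h import *
M=np.array([[np.cos(YAW),-np.sin(YAW),0],[np.sin(YAW),np.cos(YAW),0],[0,0,1]])
for n in('side','top'):
    c=cam(n);q=((cloud(c)-O)@M).reshape(-1,3)
    for z0,z1 in((.012,.03),(.045,.068)):
        f=q[(abs(q[:,0]-.11)<.035)&(abs(q[:,1])<.03)&(q[:,2]>z0)&(q[:,2]<z1)]
        if len(f): print(n,len(f),((f.min(0)+f.max(0))/2).round(4),np.ptp(f,0).round(4))
    f=q[(abs(q[:,0])<.07)&(abs(q[:,1])<.028)&(q[:,2]>.02)&(q[:,2]<.06)]; print('flap',len(f),f.min(0).round(3),f.max(0).round(3))
    if n=='side': save(c,'side8.png')
shift()
E
```

```text
clock: 15.72
tcp_pos: [0.568, -0.1895, 0.1993]
eef_rot: [0.001, 0.993, 0.121, 0.002]
force: [0.0, -0.3, 1.1]
gripper_width: 0.223
grip_force: 0.0
clock: 16.35
tcp_pos: [0.556, -0.3986, 0.1953]
eef_rot: [-0.0, 0.993, 0.119, -0.0]
force: [-0.5, 0.1, 0.3]
gripper_width: 0.229
grip_force: 0.0
side 589 [ 0.1094 -0.0013  0.021 ] [0.0422 0.0458 0.0179]
side 530 [ 0.1118 -0.001   0.0562] [0.0328 0.0297 0.0224]
flap 851 [-0.004 -0.028  0.02 ] [0.003 0.028 0.054]
top 278 [ 0.1109 -0.0009  0.021 ] [0.045  0.0451 0.0179]
top 292 [ 0.1108 -0.0007  0.0565] [0.029  0.0294 0.0228]
flap 73 [-0.004 -0.028  0.026] [0.001 0.028 0.054]
t 16.45 spin to lane 0.0006 tcp [ 0.5565 -0.3962  0.1954] lane [ 0.0164 -0.1989  0.1954] F [-0.6  0.5 -0.3]
```

View pics/side8.png

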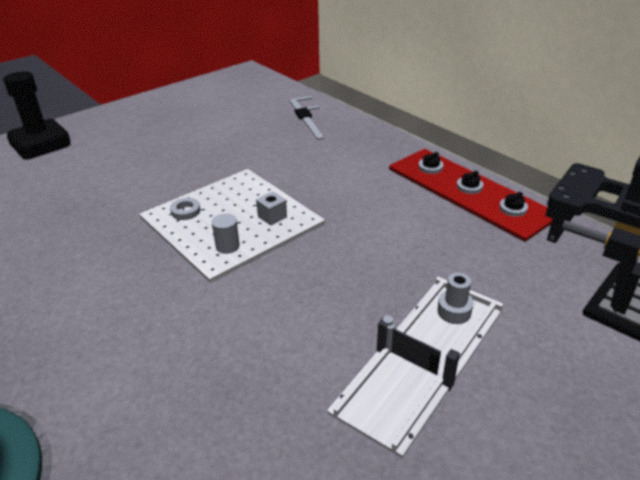

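The hub stands upright in the bay at (456,300), 111 mm past the flap. The flap is shut at (415,350), and the plug is unmoved at (226,235).

```bash
python3 -m jog '[[0,0,0,0,20],[0,0,0,0,20],[0,0,0,0,20]]' >/dev/null; python3 -c "
from station import manip
print(manip.sign_off())"
```

```text
the job is handed in; nothing more can be done
None
```

The hub was stood on the apron, released, then pushed through the flap; it stands upright in the lane about 111 mm past the shut flap, the plug was not touched, and I handed the job in at about 17 s.

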